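Index the bench magnifier over the open phone

ROBOT

A 6-joint arm with a two-finger parallel gripper is mounted at the origin on the work surface. World frame = base frame: x ahead of the robot, y to its left, z up, the work surface at z = 0. Lengths are in m, angles in degrees, forces in N, time in s.
With the tool pointing down it reaches from about 0.25 to 0.725 m from the base axis. Payload 9.7 kg.
Tool frame: the origin (TCP) lies between the finger pads; the fingertips stand 22 mm ahead of it and the grasp point (between the pads) lies 3 mm ahead of it; z points along the fingers, y is the line along which they close (so a half turn about z gives the same grasp; the last joint's range is limited). The gripper opens to 85 mm and grips with 20 to 120 N. Pads are 22 mm wide; open, the fingers measure 114 mm over their backs; the gripper's body (76 mm by 85 mm) begins 54 mm behind the grasp point. The pads swing forward as they close: fully open they stand 13 mm farther back than shut.
Start: joints at [0, 4.979, 10.078, 95.1, 0, 90], TCP at [0.55, -0, 0.224] pointing down, gripper open.
Joint ranges: [-179.16, 179.16], [-48.56, 103.87], [-65.8, 70.77], [-126.05, 130.52], [-82.76, 87.17], [-180, 180]. Speed limits (degrees/s): [127.2, 127.2, 147.25, 180, 180, 180].

INTERFACE

Orientations are given as [roll, pitch, yaw] about the fixed x, y, z axes, in that order (R = Rz(yaw) Ry(pitch) Rx(roll)).
In Python, from workcell import bot, viewer, finder gives the robot as it stands.
- The arm moves only by the tool move_arm, never from a script. Its arguments are lists of equal length, an entry for each row: "offset": the shift along the tool's x, y, z in cm, a list of three; "twist": the turn, a rotation vector about the tool's x, y, z in rad, a list of three; "grip": the opening, from 0 (shut) to 1 (fully open). In form: {"offset": [[x, y, z], ...], "twist": [[ax, ay, az], ...], "grip": [grip, ...]}. A call has 1 to 5 rows; each row shifts and turns the commanded pose from where the row before left it, along the tool's axes as they then stand; what a row does not reach is not made up. A row lasts 1/10 s, in which the tool goes at most 50 mm and 8.59 degrees, less where a joint would pass 70% of its speed; a pose out of reach is approached as far as the arm can. A call is refused whole if a number of a shift passes 5 or a number of a turn 0.15, either way. A call with a gripper value outside its range is refused whole. The fingers move at their own pace and stop on an object; "force" is the grip in N (left out, the last holds). Time passes only in rows, so rows that do not move let the fingers close. It gives the time, the measured TCP pose, the force, the opening and the grip force at its end, in the units of the state.
- bot.get_obs(): the state, without advancing time (a new reading comes with each control period).
- viewer.camera(name): name is "scene" or "side" or "wrist"; returns a dict with "color" (480x640x3 uint8, red, green, blue), "depth" (480x640 float32, m along the optical axis (not along the pixel's ray), 0 where there is no reading), "vfov" (degrees; the focal length in pixels is half the picture's height over the tangent of half this angle, whatever the lens; pixels are square), "cx", "cy" (the principal point, pixels), "k1" (the pictures are not rectified: a ray, as slopes to the right and down, at radius r is drawn at 1 + k1 r^2 times it, then the intrinsics apply), "position" and "attitude" of the camera in the world; the wrist camera has in their place "tool_from_camera" (4x4, takes a point from camera to tool coordinates, whose origin is the TCP and whose axes are the flange's). Camera axes: x right, y down, z forward; pixel columns grow to the right and rows downward; lengths in m; the calibration is good to about 2 mm. A picture is of the moment at which its call begins: read the wrist's pose just before it.
- bot.job_done(): hands the job in; it is judged then, once.
Trained networks look in a picture, given as the dict that the camera call returned (one of the last four; its "shot" number tells which), for a name from the list of things; names that differ only in an ending like _2 or _b are one class to them, and where a whole thing is asked for, a point or a joint stands for the part that bears it (a point fixed in the world has none). Each returns a list of dicts, best first, with "p" (0 to 1); they miss things now and then, are a little off and sometimes report something else, mostly with a low value. They report only what shows in the picture. A call takes as long as a camera call. They do not tell look-alikes from the thing itself.
- finder.boxes_of(picture, thing): "position" ([column, row] in pixels, amid what is visible of it).
- finder.pinpoint(picture, thing): "position" ([column, row] in pixels: a listed point, or the origin of a listed thing).
The state is a dict: "time": time; "q": joint angles; "qd": joint speeds; "joint_efforts": joint torques, N m; "ee_pos": TCP position; "tcp_rot": TCP orientation; "wrist_force": force on the tool from outside, world axes, zero at the start; "torque": the same for the moment, N m; "opening": finger opening in m; "grasp_force": force on a finger pad.
Only numpy, scipy, OpenCV 4.12 (cv2) and the standard library are available. Lean on these libraries where they do the work, as an engineer would, in place of code of your own. Each camera call takes 0.05 s, during which the arm holds its last target. There are 200 camera calls.

TASK

The magnifier arm on the repair bench is locked by a spring pin: hook a fingertip under the pin's pull ring, lift the pin out of its hole, swing the arm one hole over so that the lens stands above the opened phone (the one with its battery and circuit board showing), and let the pin drop fully home in that hole. Only hook the ring, never pinch or wrench it, and leave both phones and everything else on the bench where they lie.

Things in the scene. Friction and masses are not known exactly. Their poses are not given: they have to be found in the camera images.
- swing_arm (a joint): Magnifier arm on the stand's vertical pivot, rad: 0 at the start (middle of five holes at -0.628, -0.314, 0, 0.314, 0.628; one hole is 18 degrees). Positive is anticlockwise from above: the lens, on the robot's side of the pivot, goes to the robot's right (-y). Stops at +-0.72. Light friction (about 1 N at the ring), stays where left. Locked while the pin is in a hole.
- index_pin (a joint): Height in m of the upright spring pin: 0 fully home in a hole, clear of the plate at 0.012, hard stop at 0.030. The spring presses it down with 3.5 N at 0, 6.5 N at the stop. Let go over a hole it drops in by itself (its round 10 mm nose finds the hole from 4 mm off; play in the hole 1.5 mm either way); between holes it rests on the plate.
- stand: Fixed magnifier stand. Origin on the pivot axis at table height; -x axis from the pivot towards the middle hole, z up. Base 150 x 140 x 20 mm, post; 136 to 150 mm up, a curved aluminium plate with five holes 210 mm from the pivot. Above it the arm: a grey bar 24 mm wide, 158 to 172 mm up, from the pivot to the lens.
- pull_ring: Steel pull ring, rigid on the pin: 50 mm inside, bar 7 mm; origin its centre, 242 mm up, 190 mm from the pivot. It leans 45 degrees: x axis to its top (up, towards the pivot), y level, z square to it (45 degrees up, away from the pivot). A finger along -z, sloping down to the pivot, passes through, 40 mm free behind; its foot stands on the pin. Lifting straight up under its top raises the pin.
- lens (a point): Centre of the round magnifier lens at the end of the arm, 300 mm from the pivot, 165 mm above the table; white frame 126 mm across.
- open_phone_mid (a point): Middle of the open phone: 148 x 72 x 9 mm, its back is off so that its battery and circuit board show. It lies on the mat under the place of the lens at the next hole to the left or to the right (to about 10 mm); the closed phone lies at the other side. Loose; x along its length.
- closed_phone_mid (a point): Middle of the closed phone: 148 x 72 x 9 mm, flat black screen up. Loose.
- screw_tray_mid (a point): Bystander, loose: small grey plastic tray with four compartments, 60 x 40 x 16 (mm); point near its middle.
- tape_roll_mid (a point): Bystander, loose: roll of paper tape lying flat, 84 across, 20 high (mm); point near its middle.
- flux_bottle_mid (a point): Bystander, loose: small capped bottle, 36 across, 75 tall (mm); point near its middle.
- suction_cup_mid (a point): Bystander, loose: black rubber suction cup with a knob, 52 across, 36 tall (mm); point near its middle.
- screwdriver_mid (a point): Bystander, loose: screwdriver 150 long, lying (mm); point near its middle.
- brush_mid (a point): Bystander, loose: brush 150 long, lying (mm); point near its middle.
Mind the look-alikes: they are no part of the job. Leave any yellow look-alike of the part that bears open_phone_mid alone.

How it is judged:
By the outcome, as a careful person would: the job done as asked, in the order asked, and still so for the second after the job is handed in, with the robot touching nothing.
It also fails if it takes over 45 s, if anything falls off the work surface, if the arm or the gripper's body presses on something with over 40 N, if the wrist force passes 120 N, or if a joint passes its speed limit or range.

## Working session

There is one attempt and no reset: what is moved stays moved. The work goes in short steps, Python scripts to look and compute and a tool call to move; the robot and the scene stay as the last step left them, time stands still between calls to the robot, and variables do not carry over. Pictures are saved under pics/ and viewed, at most 14 in all, crops included, and the job is handed in when it is done.

Besides the shell and the picture viewer there is one more tool, called after ">>>" as name(argument=value, ...) on one line, values as JSON. move_arm: Moves the arm, as the interface text tells. Its arguments: {"type":"object","properties":{"offset":{"type":"array","items":{"type":"array","items":{"type":"number"}}},"twist":{"type":"array","items":{"type":"array","items":{"type":"number"}}},"grip":{"type":"array","items":{"type":"number"}},"force":{"type":"number"}},"required":["offset","twist","grip"]}

```bash
mkdir -p pics; cat > h.py <<'E'
import numpy as np, cv2
from scipy.spatial.transform import Rotation as R
from workcell import bot, viewer, finder
def rot(a):
    a=np.array(a,float)
    return a if a.shape==(3,3) else R.from_quat(a).as_matrix() if a.size==4 else R.from_euler('xyz',a,degrees=True).as_matrix()
def pose(pic,obs=None):
    if 'tool_from_camera' in pic:
        T=np.eye(4);T[:3,:3]=rot(obs['tcp_rot']);T[:3,3]=obs['ee_pos'];return T@pic['tool_from_camera']
    T=np.eye(4);T[:3,:3]=rot(pic['attitude']);T[:3,3]=pic['position'];return T
def ray(pic,uv):
    f=240/np.tan(np.radians(pic['vfov'])/2)
    d=(np.array(uv,float)-[pic['cx'],pic['cy']])/f; s=d.copy()
    for _ in range(20): s=d/(1+pic['k1']*(s@s))
    return np.array([s[0],s[1],1])
def atz(pic,uv,z,obs=None):
    T=pose(pic,obs);d=T[:3,:3]@ray(pic,uv);return T[:3,3]+d*(z-T[2,3])/d[2]
def atdepth(pic,uv,obs=None):
    u,v=np.round(uv).astype(int);p=pic['depth'][max(v-2,0):v+3,max(u-2,0):u+3];p=p[p>0]
    if not len(p): return None
    T=pose(pic,obs);return T[:3,3]+T[:3,:3]@(ray(pic,uv)*np.median(p))
def proj(pic,P,obs=None):
    T=pose(pic,obs);c=T[:3,:3].T@(np.array(P)-T[:3,3]);s=c[:2]/c[2]
    f=240/np.tan(np.radians(pic['vfov'])/2)
    return s*(1+pic['k1']*(s@s))*f+[pic['cx'],pic['cy']]
def save(pic,n,crop=None,k=1):
    im=pic['color'][:,:,::-1]
    if crop: im=im[crop[1]:crop[3],crop[0]:crop[2]]
    cv2.imwrite('pics/'+n,cv2.resize(im,None,fx=k,fy=k,interpolation=cv2.INTER_CUBIC))
E
python3 - <<'E'
from h import *
np.set_printoptions(precision=3,suppress=True)
o=bot.get_obs();print(o)
for n in ['scene','side','wrist']:
    p=viewer.camera(n);save(p,n+'0.png');print(n,p['vfov'],p['k1'],p.get('position'),p.get('attitude'))
    for t in ['pull_ring','stand','lens','open_phone_mid','closed_phone_mid','index_pin']:
        for d in finder.pinpoint(p,t)[:3]:
            print(t,np.array(d['position']),round(d['p'],2),atdepth(p,d['position'],o))
E
```

```text
{'time': 0.0, 'q': array([ 0.   ,  5.011, 10.031, 95.1  ,  0.001, 90.003]), 'qd': array([ 0.028, -0.003,  0.   ,  0.064,  0.053, -0.02 ]), 'joint_efforts': array([  0.001, -52.039,  46.48 ,   0.016,   0.   ,  -0.   ]), 'ee_pos': array([0.55 , 0.   , 0.223]), 'tcp_rot': array([-179.92 ,   -0.001,   89.997]), 'wrist_force': array([-0.351,  0.022,  0.207]), 'torque': array([ 0.039, -0.039, -0.041]), 'grasp_force': 0.0, 'opening': 0.08551350649085067}
scene 52.88362116085837 -0.05171696444903993 [1.112 0.507 0.949] [-132.868    0.909  136.03 ]
pull_ring [331.3 228. ] 0.42 [ 0.535 -0.034  0.262]
lens [355.2 227.4] 0.95 [0.506 0.008 0.272]
open_phone_mid [279.5 191.4] 0.73 [ 0.31  -0.481  0.007]
open_phone_mid [333.5 224.5] 0.68 [0.578 0.012 0.326]
open_phone_mid [378.1 292.3] 0.67 [0.523 0.099 0.15 ]
closed_phone_mid [318.7 261.3] 0.65 [ 0.563 -0.045  0.172]
closed_phone_mid [233.7 269. ] 0.4 [ 0.639 -0.292  0.022]Traceback (most recent call last):
  File "<stdin>", line 7, in <module>
ValueError: it knows: brush_mid, closed_phone_mid, flux_bottle_mid, lens, open_phone_mid, pull_ring, screw_tray_mid, screwdriver_mid, stand, suction_cup_mid, tape_roll_mid
```

```bash
python3 - <<'E'
from h import *
np.set_printoptions(precision=3,suppress=True)
o=bot.get_obs()
for n in ['side','wrist']:
    p=viewer.camera(n);save(p,n+'0.png');print(n,p['vfov'],p['k1'],p.get('position'),p.get('attitude'),p.get('tool_from_camera'))
    for t in ['pull_ring','stand','lens','open_phone_mid','closed_phone_mid']:
        for d in finder.pinpoint(p,t)[:3]:
            print(t,np.array(d['position']),round(d['p'],2),atdepth(p,d['position'],o))
E
```

```text
side 46.41025282278542 -0.024227296069132532 [-0.069  0.628  1.247] [-139.019    1.213 -141.175] None
pull_ring [315.4 230.8] 0.49 [ 0.646 -0.213  0.014]
stand [236.6 334.2] 0.2 [0.58  0.188 0.018]
lens [355.6 268. ] 0.67 [ 0.402 -0.073  0.167]
open_phone_mid [331.  324.4] 0.77 [0.412 0.013 0.01 ]
open_phone_mid [339.1 357.2] 0.68 [0.322 0.097 0.058]
closed_phone_mid [362.4 274.6] 0.6 [ 0.378 -0.067  0.167]
wrist 62.086580301252106 -0.08433632477948753 None None [[-0.    -0.966 -0.258  0.066]
 [ 1.    -0.001  0.001  0.001]
 [-0.001 -0.258  0.966 -0.15 ]
 [ 0.     0.     0.     1.   ]]
stand [483.8 232.8] 0.9 [0.646 0.014 0.146]
lens [ 92.8 374.8] 0.67 [0.494 0.012 0.292]
open_phone_mid [174.7 192.8] 0.66 [0.414 0.021 0.011]
```

View pics/scene0.png

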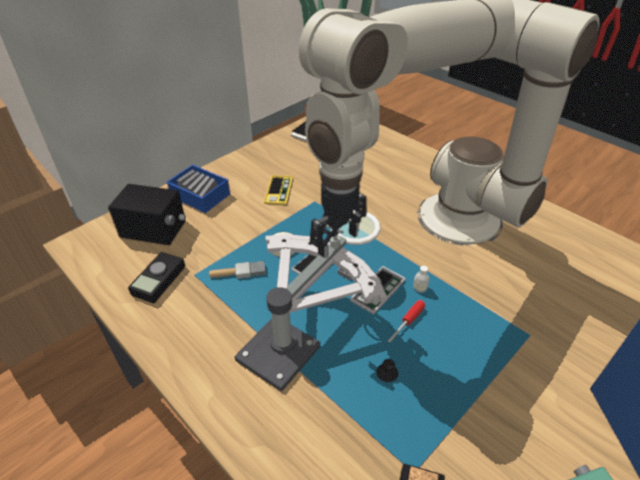

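View pics/side0.png

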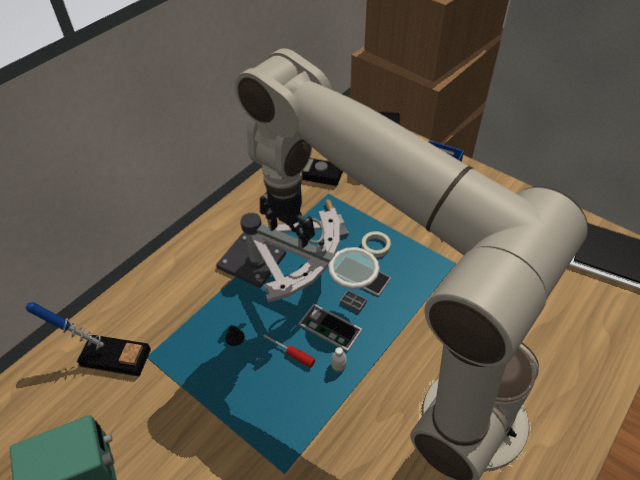

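View pics/wrist0.png

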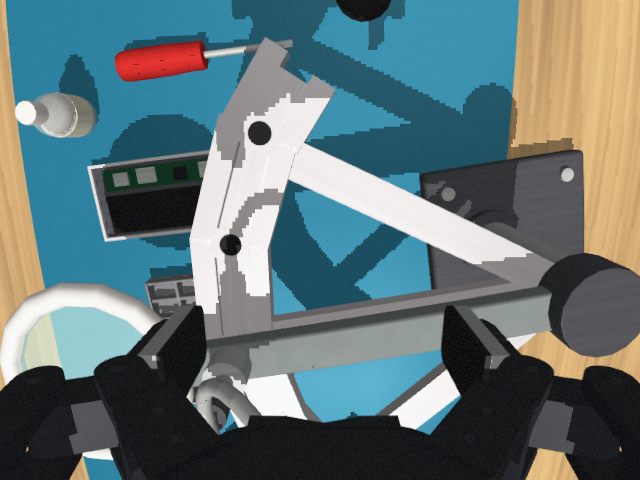

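Scene view: the open phone shows board and battery at side pixel (331,324) and wrist (155,195). Its look-alike is the yellow one at scene (279,191). The closed black phone is at side (376,280), by the lens at (355,268). The ring is hidden by the gripper (wrist 215,400). I'll lift clear and turn the tool so that I can see it.

>>> move_arm(offset=[[0,0,-5],[0,0,-5],[0,-5,0],[0,-5,0],[0,-5,0]], twist=[[0,0,0],[0,0,0],[0,0,0],[0,0,0],[0,0,0]], grip=[0,0,0,0,0])

```text
time: 1.4
ee_pos: [0.3991, -0.0, 0.3241]
tcp_rot: [-180.0, 0.0, 90.0]
wrist_force: [-0.9, 0.7, 0.8]
opening: 0.0123
grasp_force: 0.0
```

>>> move_arm(offset=[[0,0,0],[0,0,0],[0,0,0],[0,0,0],[0,0,0]], twist=[[0,0,0.14],[0,0,0.14],[0,0,0.14],[0,0,0.14],[0,0,0.14]], grip=[0,0,0,0,0])

```text
time: 1.9
ee_pos: [0.3999, -0.0, 0.3244]
tcp_rot: [180.0, -0.0, 49.6]
wrist_force: [0.7, -0.9, 1.0]
opening: -0.0
grasp_force: 0.0
```

>>> move_arm(offset=[[0,0,0],[0,0,0],[0,0,0],[0,0,0],[0,0,0]], twist=[[0,0,0.14],[0,0,0.14],[0,0,0.14],[0,0,0.14],[0,0,0.14]], grip=[0,0,0,0,0])

```text
time: 2.4
ee_pos: [0.4, 0.0, 0.3243]
tcp_rot: [180.0, -0.0, 9.5]
wrist_force: [-0.1, -0.3, -0.7]
opening: 0.0001
grasp_force: 0.0
```

>>> move_arm(offset=[[0,0,0],[0,0,0],[0,0,0],[0,0,0],[0,0,0]], twist=[[0,0,0.1],[0,-0.1,0],[0,-0.1,0],[0,-0.1,0],[0,-0.1,0]], grip=[0,0,0,0,0])

```text
time: 2.9
ee_pos: [0.4002, -0.0, 0.3246]
tcp_rot: [180.0, 23.1, 4.1]
wrist_force: [0.4, 0.3, -0.1]
opening: -0.0001
grasp_force: 0.0
```

```bash
python3 - <<'E'
from h import *
np.set_printoptions(precision=3,suppress=True)
o=bot.get_obs();print(o['ee_pos'],o['tcp_rot'],o['q'],o['time'])
print(rot(o['tcp_rot']))
for n in ['scene','side','wrist']:
    o=bot.get_obs();p=viewer.camera(n);save(p,n+'1.png')
    for t in ['pull_ring','stand','lens','open_phone_mid','closed_phone_mid']:
        for d in finder.pinpoint(p,t)[:2]:
            print(n,t,np.array(d['position']),round(d['p'],2),atdepth(p,d['position'],o),atz(p,d['position'],{'pull_ring':.242,'stand':0,'lens':.165}.get(t,.009),o))
E
```

```text
[ 0.4   -0.     0.325] [179.992  23.079   4.055] [  0.905  10.109  23.184 126.122  -1.242 177.102] 2.9
[[ 0.918  0.071 -0.391]
 [ 0.065 -0.997 -0.028]
 [-0.392  0.    -0.92 ]]
scene pull_ring [331.1 225.8] 0.65 [ 0.531 -0.039  0.263] [ 0.513 -0.056  0.242]
scene stand [286.9 345.3] 0.9 [ 0.708 -0.002  0.035] [ 0.693 -0.022  0.   ]
scene lens [353.6 225. ] 0.88 [ 0.41  -0.077  0.169] [ 0.406 -0.08   0.165]
scene open_phone_mid [331.5 223.4] 0.59 [ 0.445 -0.118  0.171] [ 0.307 -0.248  0.009]
scene closed_phone_mid [316.8 261. ] 0.59 [ 0.565 -0.049  0.172] [ 0.451 -0.166  0.009]
scene closed_phone_mid [388.1 366.5] 0.24 [0.59  0.196 0.038] [0.573 0.186 0.009]
side pull_ring [313.9 230.1] 0.65 [0.422 0.055 0.406] [ 0.518 -0.057  0.242]
side stand [258.5 263.1] 0.66 [ 0.685 -0.01   0.032] [ 0.704 -0.026  0.   ]
side lens [351.  267.3] 0.95 [ 0.413 -0.068  0.168] [ 0.414 -0.07   0.165]
side open_phone_mid [331.  325.3] 0.89 [0.41  0.015 0.01 ] [0.411 0.014 0.009]
side open_phone_mid [362.3 274.2] 0.53 [ 0.378 -0.067  0.168] [ 0.444 -0.17   0.009]
side closed_phone_mid [360.6 272.3] 0.64 [ 0.385 -0.07   0.167] [ 0.452 -0.172  0.009]
wrist pull_ring [186.8  24.9] 0.56 [0.452 0.137 0.016] [0.487 0.069 0.242]
wrist lens [427.7 142.6] 0.64 [ 0.41  -0.073  0.169] [ 0.408 -0.074  0.165]
wrist lens [235.7 156. ] 0.58 [0.336 0.088 0.057] [0.388 0.066 0.165]
wrist open_phone_mid [309.1  71.5] 0.68 [0.414 0.017 0.011] [0.413 0.017 0.009]
wrist closed_phone_mid [490.1  55.3] 0.79 [ 0.446 -0.164  0.013] [ 0.445 -0.166  0.009]
```

View pics/wrist1.png

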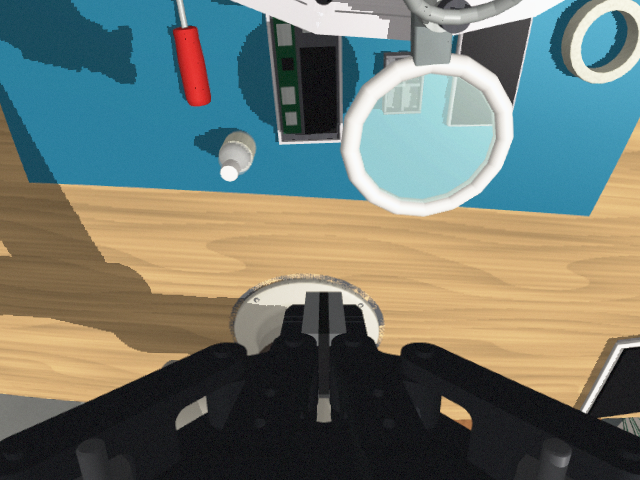

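I tilted the wrong way, so I'll reverse it. Estimates: pivot (0.700,-0.024), lens (0.410,-0.074), ring (0.513,-0.056,0.242). The open phone at (0.412,0.016) matches the left hole (-0.314), and the closed phone at (0.446,-0.165) matches the right one.

>>> move_arm(offset=[[0,0,0],[0,0,0],[0,0,0],[0,0,0],[0,0,0]], twist=[[0,0.13,0],[0,0.13,0],[0,0.13,0],[0,0.13,0],[0,0.13,0]], grip=[0,0,0,0,0])

```text
time: 4.3
ee_pos: [0.4002, 0.0, 0.3249]
tcp_rot: [180.0, -14.7, 4.1]
wrist_force: [-0.2, 0.5, -0.2]
opening: -0.0
grasp_force: 0.0
```

>>> move_arm(offset=[[0,0,0],[0,0,0],[0,0,0],[0,0,0],[0,0,0]], twist=[[0,0.13,0],[0,0.13,0],[0,0.13,0],[0,0.13,0],[0,0.0,0]], grip=[0,0,0,0,0])

```text
time: 4.8
ee_pos: [0.4384, -0.0055, 0.3414]
tcp_rot: [-179.5, -41.5, 4.0]
wrist_force: [-0.3, 0.0, 0.7]
opening: 0.0001
grasp_force: 0.0
```

```bash
cat >> h.py <<'E'
def goal(P,yaw,pitch=-45,n=1):
    o=bot.get_obs();A=rot(o['tcp_rot']);B=R.from_euler('xyz',[180,pitch,yaw],degrees=True).as_matrix()
    off=A.T@(np.array(P)-o['ee_pos'])*100; tw=R.from_matrix(A.T@B).as_rotvec()
    print('offset cm',off.round(2),'twist',tw.round(3)); return off,tw
E
python3 - <<'E'
from h import *
np.set_printoptions(precision=3,suppress=True)
o=bot.get_obs();print(o['ee_pos'],o['tcp_rot'],o['q'],o['time'])
ring=np.array([.513,-.056,.242]);u=np.array([-.985,-.17,0])
goal(ring+.10*.707*(u+[0,0,1]),9.8)
E
```

```text
[ 0.438 -0.005  0.341] [-179.535  -41.461    4.013] [ -4.979 -48.456 -26.128  71.274   6.402 173.231] 4.8
offset cm [-1.85  6.29  2.14] twist [ 0.061  0.061 -0.074]
```

```bash
cat > kin.py <<'E'
import numpy as np
from scipy.optimize import least_squares
D=[([5.0,10.05,95.1],.55,.2235),([10.109,23.184,126.122],.400,.325),([-48.456,-26.128,71.274],.4385,.3414)]
def fk(q,p):
    a,b,c=np.radians(q);L1,L2,h,L3,o=p;f=a-b;d=f+c
    return np.array([L1*np.sin(a)+L2*np.cos(f)+L3*np.cos(d)+o*np.sin(d),h+L1*np.cos(a)-L2*np.sin(f)-L3*np.sin(d)+o*np.cos(d)])
p=least_squares(lambda p:np.concatenate([fk(q,p)-[r,z] for q,r,z in D]),[.36,.39,.36,.2,0.]).x
def ik(r,z,dep,q0=(-20,-10,70)):
    lo,hi=[-48.56,-65.8,-126],[103.87,70.77,130]
    s=least_squares(lambda q:np.r_[fk(q,p)-[r,z],(q[0]-q[1]+q[2]-dep)/300],q0,bounds=(lo,hi))
    return s.x,np.abs(s.fun).max()
if __name__=='__main__':
    np.set_printoptions(precision=3,suppress=True);print(p,[fk(q,p)-[r,z] for q,r,z in D])
    for r,z in [(.515,.242),(.515,.265),(.48,.277),(.445,.313)]:
        for dep in (35,45,55,65): print(r,z,dep,*ik(r,z,dep))
E
python3 kin.py
```

```text
[0.446 0.508 0.191 0.455 0.006] [array([0.   , 0.002]), array([-0.   , -0.001]), array([ 0.   , -0.001])]
0.515 0.242 35 [-48.56  -43.658  44.715] 0.016041440146569906
0.515 0.242 45 [-45.05  -39.012  51.038] 6.099378448235863e-09
0.515 0.242 55 [-34.938 -28.763  61.175] 1.977607141157023e-08
0.515 0.242 65 [-24.805 -18.484  71.32 ] 4.306836369020554e-13
0.515 0.265 35 [-48.56  -41.208  46.888] 0.015118204086087323
0.515 0.265 45 [-44.583 -36.221  53.362] 6.906291834714769e-10
0.515 0.265 55 [-34.511 -25.934  63.577] 6.75680396966527e-09
0.515 0.265 65 [-24.399 -15.61   73.789] 1.94298048465195e-09
0.48 0.277 35 [-48.56  -36.669  55.704] 0.029375963108771684
0.48 0.277 45 [-48.56  -35.636  58.79 ] 0.0028890047645538414
0.48 0.277 55 [-39.126 -26.699  67.428] 7.918861418450737e-11
0.48 0.277 65 [-28.714 -16.824  76.89 ] 4.694176520085117e-09
0.445 0.313 35 [-48.56  -30.114  65.321] 0.039584220605964004
0.445 0.313 45 [-48.56  -29.447  67.759] 0.012154979093205943
0.445 0.313 55 [-42.542 -23.856  73.686] 4.4551181114608577e-10
0.445 0.313 65 [-32.003 -14.399  82.604] 8.20297903677177e-13
```

Pitch -45 runs into a joint-2 limit, so I'll use a 50° slope.

```bash
python3 - <<'E'
from h import *
from kin import ik
ring=np.array([.513,-.056,.242]);u=np.array([-.985,-.17,0])
for s in (.08,.0,-.006):
    P=ring+s*(.643*u+[0,0,.766]);print(P,ik(np.hypot(*P[:2]),P[2],50)); 
    if s>.05: goal(P,9.8,-40)
E
```

```text
[ 0.4623316 -0.0647448  0.30328  ] (array([-45.30251356, -28.91052586,  66.39198772]), np.float64(9.275064864292896e-11))
offset cm [-1.04  6.11  4.12] twist [ 0.058 -0.026 -0.076]
[ 0.513 -0.056  0.242] (array([-39.83533587, -33.82084716,  56.01448884]), np.float64(4.3337522015463037e-10))
[ 0.51680013 -0.05534414  0.237404  ] (array([-39.33388921, -34.12284946,  55.21103979]), np.float64(1.2779402425167063e-10))
```

>>> move_arm(offset=[[0,3,0],[-1,3.1,0],[0,0,2.1],[0,0,2],[0,0,0]], twist=[[0.03,-0.026,-0.04],[0.03,0,-0.036],[0,0,0],[0,0,0],[0,0,0]], grip=[0,0,0,0,0])

```text
time: 5.3
ee_pos: [0.4611, -0.0623, 0.3021]
tcp_rot: [-179.7, -39.7, 9.6]
wrist_force: [-0.3, -0.4, 0.5]
opening: 0.0
grasp_force: 0.0
```

```bash
python3 - <<'E'
from h import *
np.set_printoptions(precision=3,suppress=True)
ring=np.array([.513,-.056,.242]);u=np.array([-.985,-.17,0])
goal(ring+.08*(.643*u+[0,0,.766]),9.8,-40)
o=bot.get_obs();print(o['ee_pos'],o['tcp_rot'],o['q'])
for n in ['wrist','scene','side']:
    o=bot.get_obs();p=viewer.camera(n)
    if n=='wrist':
        save(p,'w2.png');print('expect',proj(p,ring,o)); np.save('w2d.npy',p['depth'])
    for t in ['pull_ring','stand','lens']:
        for d in finder.pinpoint(p,t)[:2]:
            print(n,t,np.array(d['position']),round(d['p'],2),atz(p,d['position'],{'pull_ring':.242,'stand':0,'lens':.165}[t],o))
    # cloud of ring: points near
    T=pose(p,o);v,uu=np.nonzero((p['depth']>0));
    s=((v>0)); 
    f=240/np.tan(np.radians(p['vfov'])/2)
    pts=cv2.undistortPoints(np.stack([uu,v],1).astype(float)[:,None],np.array([[f,0,p['cx']],[0,f,p['cy']],[0,0,1]]),np.array([p['k1'],0,0,0.]))[:,0]
    z=p['depth'][v,uu];X=np.c_[pts*z[:,None],z]@T[:3,:3].T+T[:3,3]
    m=(abs(X[:,0]-.513)<.05)&(abs(X[:,1]+.056)<.05)&(X[:,2]>.21)&(X[:,2]<.29)
    Q=X[m];print(n,'ring cloud',len(Q),Q.min(0) if len(Q) else '',Q.max(0) if len(Q) else '',Q.mean(0) if len(Q) else '')
    np.save(n+'_cloud.npy',Q)
    b=(abs(X[:,2]-.172)<.004)&(X[:,0]>.45)&(X[:,0]<.66)&(abs(X[:,1]+.05)<.06);
    if b.sum()>50:
        B=X[b];print('bar',b.sum(),B.mean(0),np.linalg.svd(B[:,:2]-B[:,:2].mean(0),full_matrices=False)[2][0])
E
```

```text
offset cm [ 0.14  0.26 -0.04] twist [-0.003  0.005 -0.002]
[ 0.461 -0.062  0.302] [-179.684  -39.723    9.614] [-18.929 -42.217 -26.843  69.376  18.072 157.258]
expect [330.073 252.146]
wrist stand [328.  194.8] 0.86 [ 0.703 -0.024  0.   ]
wrist ring cloud 3401 [ 0.493 -0.086  0.219] [ 0.54  -0.023  0.268] [ 0.517 -0.054  0.246]
bar 3797 [ 0.584 -0.043  0.173] [-0.985 -0.174]
scene pull_ring [330.7 227.8] 0.41 [ 0.519 -0.052  0.242]
scene stand [283.1 348.3] 0.72 [ 0.705 -0.022  0.   ]
scene lens [357.1 227.9] 0.65 [ 0.408 -0.066  0.165]
scene ring cloud 123 [ 0.494 -0.083  0.211] [ 0.54  -0.023  0.268] [ 0.521 -0.047  0.247]
bar 686 [ 0.565 -0.044  0.172] [0.989 0.146]
side pull_ring [316.8 231.3] 0.63 [ 0.51  -0.058  0.242]
side pull_ring [350.9 265.3] 0.6 [ 0.383 -0.024  0.242]
side stand [258.8 266.8] 0.64 [ 0.695 -0.017  0.   ]
side lens [352.5 265.9] 0.74 [ 0.413 -0.075  0.165]
side ring cloud 213 [ 0.491 -0.086  0.211] [ 0.542 -0.022  0.27 ] [ 0.516 -0.054  0.242]
bar 632 [ 0.545 -0.05   0.172] [-0.981 -0.192]
```

View pics/w2.png

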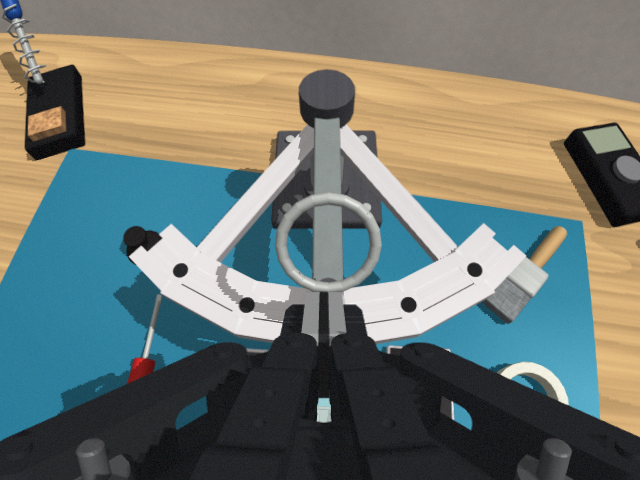

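The ring is at wrist pixel (330,243), upright over the bar with the gripper in front of it. The cloud puts its centre at (0.516,-0.0545,0.242). Before inserting I'll check the finger profile.

```bash
python3 - <<'E'
from h import *
np.set_printoptions(precision=4,suppress=True)
p=viewer.camera('wrist');T=p['tool_from_camera']
v,u=np.nonzero(p['depth']>0);f=240/np.tan(np.radians(p['vfov'])/2)
pts=cv2.undistortPoints(np.stack([u,v],1).astype(float)[:,None],np.array([[f,0,p['cx']],[0,f,p['cy']],[0,0,1]]),np.array([p['k1'],0,0,0.]))[:,0]
z=p['depth'][v,u];X=np.c_[pts*z[:,None],z]@T[:3,:3].T+T[:3,3]
for a in np.arange(-.05,.03,.006):
    m=(X[:,2]>a)&(X[:,2]<a+.006)&(abs(X[:,1])<.07)&(abs(X[:,0])<.05);Q=X[m]
    if len(Q): print(round(a,3),len(Q),'y',Q[:,1].min(),Q[:,1].max(),'x',Q[:,0].min(),Q[:,0].max())
Q=np.load('wrist_cloud.npy');n=np.array([-.985*.707,-.172*.707,.707]);ex=np.array([.985*.707,.172*.707,.707]);ey=np.cross(n,ex)
def res(c):
    d=Q-c[:3];a=d@n;r=np.hypot(d@ex,d@ey)-.0285;return np.hypot(a,r)-.0035
from scipy.optimize import least_squares
s=least_squares(res,[.516,-.0545,.242],loss='soft_l1',f_scale=.002);print(s.x,np.abs(s.fun).mean())
c=s.x;xr=ex
Rw=R.from_euler('xyz',[180,-40,9.8],degrees=True).as_matrix()
goal(c+.001*xr-.03*Rw[:,2],9.8,-40);goal(c+.001*xr+.006*Rw[:,2],9.8,-40)
E
```

```text
-0.05 1095 y -0.02212314929299578 0.020214305691175657 x -0.00999727817224283 0.01460319874844257
-0.044 538 y -0.014560515414575249 0.01168008256978005 x -0.01023562734280184 0.012791158537828168
-0.038 624 y -0.014824383954063637 0.012570777102929321 x 0.0072441539790878 0.012723669420780341
-0.032 621 y -0.01471804883338682 0.01247374795746475 x 0.0068165690158596345 0.012950390558721665
-0.026 538 y -0.01480962326858008 0.012634382421167368 x 0.007312767533118082 0.012751483115234531
-0.02 462 y -0.014754991241763162 0.012258159911601502 x 0.007390996074779402 0.012884849714170511
-0.014 105 y -0.012055174408343498 0.010136312221071787 x 0.007624131434692108 0.012736416537743836
[ 0.5174 -0.0542  0.243 ] 0.00046971044529688555
offset cm [0.46 0.2  5.33] twist [-0.003  0.001 -0.   ]
offset cm [0.46 0.21 8.93] twist [-0.003  0.001 -0.   ]
```

>>> move_arm(offset=[[0.7,0.2,1.3],[0,0,2],[0,0,2],[0,0,0],[0,0,0]], twist=[[0,0,0],[0,0,0],[0,0,0],[0,0,0],[0,0,0]], grip=[0,0,0,0,0])

```text
time: 6.45
ee_pos: [0.5005, -0.057, 0.2684]
tcp_rot: [-179.8, -39.9, 9.8]
wrist_force: [-0.2, 0.3, 0.0]
opening: 0.0001
grasp_force: 0.0
```

>>> move_arm(offset=[[0,0,1.2],[0,0,1.2],[0,0,1.2],[0,0,0],[0,0,0]], twist=[[0,0,0],[0,0,0],[0,0,0],[0,0,0],[0,0,0]], grip=[0,0,0,0,0])

```text
time: 6.95
ee_pos: [0.5235, -0.0529, 0.2402]
tcp_rot: [-179.8, -39.9, 9.8]
wrist_force: [-0.4, -0.4, 0.7]
opening: -0.0001
grasp_force: 0.0
```

```bash
python3 - <<'E'
from h import *
np.set_printoptions(precision=3,suppress=True)
o=bot.get_obs();print(o['ee_pos'],o['tcp_rot'],o['wrist_force'],o['torque'],rot(o['tcp_rot']).T@[0,0,1])
p=viewer.camera('wrist');save(p,'w3.png')
E
```

```text
[ 0.523 -0.053  0.24 ] [-179.795  -39.902    9.785] [-0.418 -0.381  0.677] [-0.122  0.616 -0.005] [ 0.641 -0.003 -0.767]
```

View pics/w3.png

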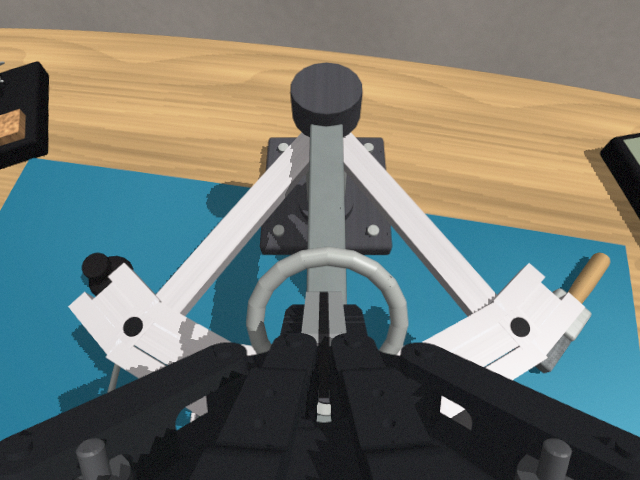

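The fingertip is through the ring, centred at about (325,315) and with no contact force. I'll lift straight up in small steps.

>>> move_arm(offset=[[0.19,0,-0.23],[0.19,0,-0.23],[0.19,0,-0.23],[0.19,0,-0.23],[0.19,0,-0.23]], twist=[[0,0,0],[0,0,0],[0,0,0],[0,0,0],[0,0,0]], grip=[0,0,0,0,0])

```text
time: 7.5
ee_pos: [0.5234, -0.0532, 0.2562]
tcp_rot: [-179.8, -40.0, 9.8]
wrist_force: [0.3, 0.9, -0.1]
opening: -0.0001
grasp_force: 0.0
```

>>> move_arm(offset=[[0.19,0,-0.23],[0.19,0,-0.23],[0,0,0]], twist=[[0,0,0],[0,0,0],[0,0,0]], grip=[0,0,0])

```text
time: 7.8
ee_pos: [0.5235, -0.0532, 0.2623]
tcp_rot: [-179.8, -40.0, 9.8]
wrist_force: [0.6, -0.4, 0.5]
opening: -0.0001
grasp_force: 0.0
```

```bash
python3 - <<'E'
from h import *
o=bot.get_obs();print(o['wrist_force'],o['time'])
p=viewer.camera('wrist');save(p,'w4.png',(200,200,460,400),3)
d=p['depth'];print(d[280:350:10,310:340:5])
E
```

```text
[ 0.60944893 -0.44548302  0.53007068] 7.8
[[0.16383699 0.16392049 0.16342777 0.16329882 0.1632128  0.16407067]
 [0.2588501  0.25847727 0.25896257 0.259072   0.25899208 0.259249  ]
 [0.13910148 0.13981439 0.13940331 0.13964878 0.13918237 0.13963999]
 [0.13098747 0.13156031 0.13192058 0.13059805 0.1311762  0.13142708]
 [0.12419916 0.12357818 0.12288632 0.12425307 0.12264477 0.12461452]
 [0.11695451 0.1180921  0.11728728 0.1178636  0.11796599 0.11663622]
 [0.1095093  0.10860499 0.11639795 0.11700078 0.11500864 0.10894188]]
```

View pics/w4.png

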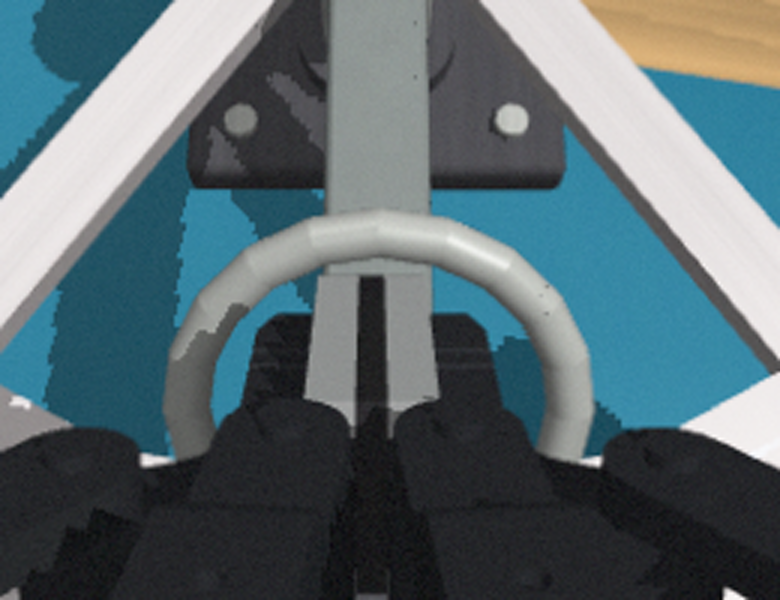

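By the wrist depth, the tips sit about 36 mm further back than assumed. I'll check against the side and scene cameras.

```bash
python3 - <<'E'
from h import *
np.set_printoptions(precision=4,suppress=True)
o=bot.get_obs();Rt=rot(o['tcp_rot'])
tiles=[]
for n in ['scene','side']:
    p=viewer.camera(n);T=pose(p)
    v,u=np.nonzero(p['depth']>0);f=240/np.tan(np.radians(p['vfov'])/2)
    pts=cv2.undistortPoints(np.stack([u,v],1).astype(float)[:,None],np.array([[f,0,p['cx']],[0,f,p['cy']],[0,0,1]]),np.array([p['k1'],0,0,0.]))[:,0]
    z=p['depth'][v,u];X=(np.c_[pts*z[:,None],z]@T[:3,:3].T+T[:3,3]-o['ee_pos'])@Rt
    for a in np.arange(-.06,.03,.01):
        m=(X[:,2]>a)&(X[:,2]<a+.01)&(abs(X[:,1])<.022)&(abs(X[:,0])<.018)
        Q=X[m]
        if len(Q): print(n,round(a,3),len(Q),'y',Q[:,1].min(),Q[:,1].max(),'x',Q[:,0].min(),Q[:,0].max())
    im=p['color'][:,:,::-1].copy()
    for zz,col in ((.022,(0,0,255)),(-.014,(0,255,0))):
        q=proj(p,o['ee_pos']+Rt@[0,0,zz]);print(n,zz,q)
    c=np.round(q).astype(int);tiles.append(cv2.resize(im[c[1]-35:c[1]+35,c[0]-45:c[0]+45],None,fx=8,fy=8,interpolation=cv2.INTER_CUBIC)[:, :400] if 0 else cv2.resize(im[c[1]-35:c[1]+35,c[0]-25:c[0]+25],None,fx=8,fy=8,interpolation=cv2.INTER_CUBIC))
cv2.imwrite('pics/c5.png',np.hstack(tiles))
E
```

```text
scene -0.06 82 y -0.02105670147254187 0.02143766761737849 x -0.0023868752003522033 0.01588143030424408
scene -0.05 64 y -0.01733246423468317 0.01468668335201934 x -0.0061207286306188165 0.014145294539736295
scene -0.04 67 y -0.015146984351122635 0.012585716472743971 x -0.008465663623926603 0.014512045344914154
scene -0.03 64 y -0.014342712310077468 0.012605397540759964 x -0.008456367385680714 0.01600226350985655
scene -0.02 51 y -0.013377388321069068 0.012057509345980974 x -0.009729658224863578 0.013353011957074166
scene -0.01 5 y -0.008860862508542369 0.003015070047728639 x -0.0007200796910036154 0.006495020745328582
scene 0.0 54 y -0.021704913655252667 0.019090921172688936 x -0.0016823440348203206 0.016066008522281083
scene 0.01 5 y -0.01820535941518411 0.015736054444822872 x 0.004966286471367822 0.009547959508860662
scene 0.022 [325.1396 230.8928]
scene -0.014 [331.207  215.7532]
side -0.06 22 y -0.016914039603714143 0.0046140494142580535 x -0.0015043638053747004 0.01594399141361121
side -0.05 5 y -0.012468135344659813 0.013025592119878256 x 0.011707615792084125 0.014068221132202867
side -0.04 7 y -0.007217822826450549 0.009512487590372114 x 0.010168393298583609 0.012989275400184483
side -0.03 23 y -0.016756729487899646 0.006402219250489349 x -0.0033168436257334072 0.012966554785271511
side -0.02 24 y -0.013971576737808853 0.005328721454875753 x -0.00898781277137131 0.013669667123865187
side -0.01 1 y -0.005942841399114671 -0.005942841399114671 x -0.007736125929663974 -0.007736125929663974
side 0.0 41 y -0.02188977936892069 0.017598950347478215 x -0.005624525504751025 0.016116161609674405
side 0.01 2 y -0.021942026520485918 0.002412039045063615 x -0.00440399917131009 0.013618887824454032
side 0.022 [305.9846 226.9581]
side -0.014 [314.0701 222.4892]
```

View pics/c5.png

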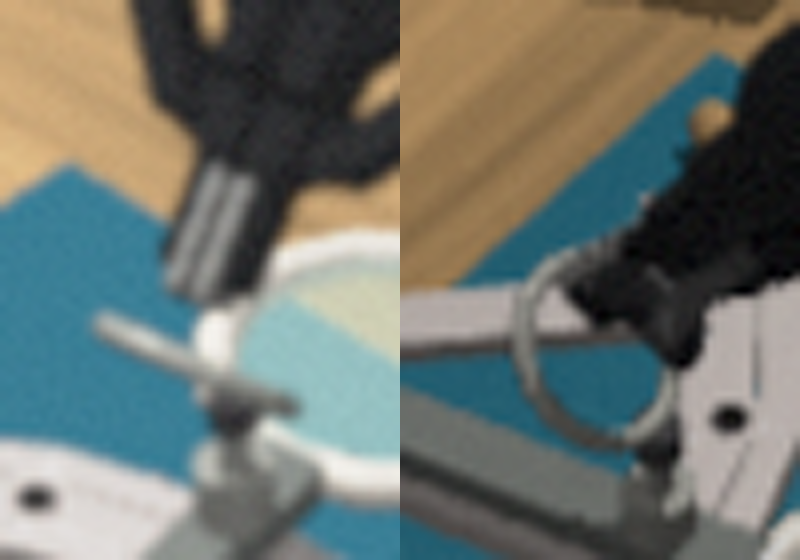

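All three cameras agree that the real fingertip ends at tool z ≈ -12 mm, so it's still outside the ring. I'll go back down 21 mm and insert about 32 mm further.

>>> move_arm(offset=[[-0.45,0,0.54],[-0.45,0,0.54],[-0.45,0,0.54],[0,0,0.8],[0,0,0.8]], twist=[[0,0,0],[0,0,0],[0,0,0],[0,0,0],[0,0,0]], grip=[0,0,0,0,0])

```text
time: 8.45
ee_pos: [0.5339, -0.0513, 0.2276]
tcp_rot: [-179.8, -40.0, 9.8]
wrist_force: [-1.1, 0.1, -0.3]
opening: -0.0001
grasp_force: 0.0
```

>>> move_arm(offset=[[0,0,0.8],[0,0,0.8],[0,0,0]], twist=[[0,0,0],[0,0,0],[0,0,0]], grip=[0,0,0])

```text
time: 8.75
ee_pos: [0.5438, -0.0492, 0.2145]
tcp_rot: [-179.8, -39.9, 9.8]
wrist_force: [-0.2, 0.0, -0.3]
opening: -0.0002
grasp_force: 0.0
```

```bash
cat >> h.py <<'E'
def look(n,z=-.012,k=8):
    o=bot.get_obs();Rt=rot(o['tcp_rot']);t=[]
    for c in ['scene','side']:
        p=viewer.camera(c);q=np.round(proj(p,o['ee_pos']+Rt@[0,0,z])).astype(int)
        t.append(cv2.resize(p['color'][q[1]-35:q[1]+35,q[0]-25:q[0]+25,::-1],None,fx=k,fy=k,interpolation=cv2.INTER_CUBIC))
    cv2.imwrite('pics/'+n,np.hstack(t))
E
python3 -c "
from h import *
look('c6.png')"
```

```text
(no output)
```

View pics/c6.png

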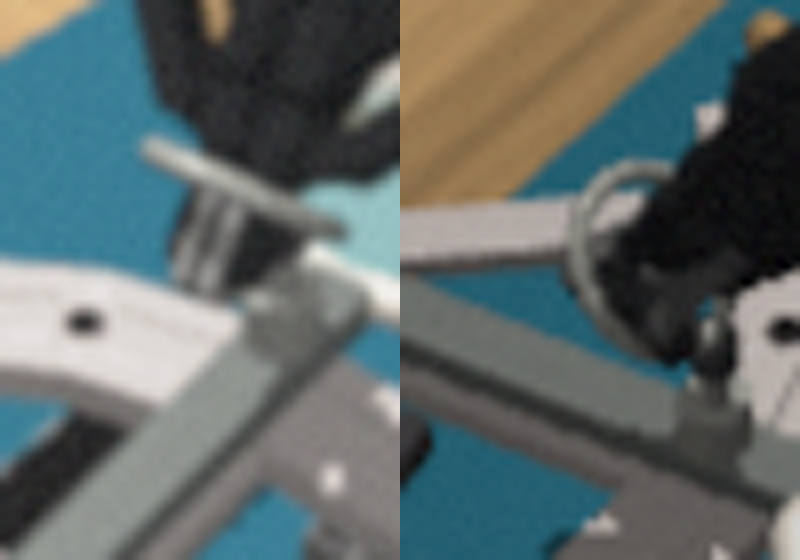

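The finger now passes through the ring by about 25 mm, with no force. I'll lift until contact.

>>> move_arm(offset=[[0.19,0,-0.23],[0.19,0,-0.23],[0.19,0,-0.23],[0,0,0]], twist=[[0,0,0],[0,0,0],[0,0,0],[0,0,0]], grip=[0,0,0,0])

```text
time: 9.25
ee_pos: [0.5439, -0.0497, 0.2261]
tcp_rot: [-179.9, -40.0, 9.8]
wrist_force: [0.8, -0.2, -0.6]
opening: 0.0
grasp_force: 0.0
```

>>> move_arm(offset=[[0.13,0,-0.15],[0.13,0,-0.15],[0,0,0]], twist=[[0,0,0],[0,0,0],[0,0,0]], grip=[0,0,0])

```text
time: 9.55
ee_pos: [0.5436, -0.0496, 0.229]
tcp_rot: [-179.8, -39.9, 9.8]
wrist_force: [-0.5, 0.3, -0.6]
opening: -0.0002
grasp_force: 0.2
```

>>> move_arm(offset=[[0.13,0,-0.15],[0.13,0,-0.15],[0,0,0]], twist=[[0,0,0],[0,0,0],[0,0,0]], grip=[0,0,0])

```text
time: 9.85
ee_pos: [0.5434, -0.0496, 0.2322]
tcp_rot: [-179.8, -39.9, 9.7]
wrist_force: [-2.2, -1.6, -3.8]
opening: 0.0001
grasp_force: 2.4
```

>>> move_arm(offset=[[0.13,0,-0.15],[0.13,0,-0.15],[0,0,0]], twist=[[0,0,0],[0,0,0],[0,0,0]], grip=[0,0,0])

```text
time: 10.15
ee_pos: [0.5436, -0.0496, 0.2368]
tcp_rot: [-179.8, -39.9, 9.8]
wrist_force: [-4.5, -1.1, -4.6]
opening: -0.0001
grasp_force: 3.4
```

Contact came at z≈0.231, and the pin is now rising. I'll go on to about 20 mm of lift.

>>> move_arm(offset=[[0.18,0,-0.22],[0.18,0,-0.22],[0.18,0,-0.22],[0.18,0,-0.22],[0.18,0,-0.22]], twist=[[0,0,0],[0,0,0],[0,0,0],[0,0,0],[0,0,0]], grip=[0,0,0,0,0])

```text
time: 10.65
ee_pos: [0.5436, -0.0496, 0.2512]
tcp_rot: [-179.8, -39.9, 9.8]
wrist_force: [-4.1, -1.1, -5.4]
opening: -0.0
grasp_force: 3.7
```

```bash
cat > plan.py <<'E'
from h import *
np.set_printoptions(precision=3,suppress=True)
o=bot.get_obs();print(o['ee_pos'],o['wrist_force'])
piv=np.array([.703,-.022,0]);P=o['ee_pos'];A=rot(o['tcp_rot'])
import sys
n=10;d=-.314/n
for i in range(n):
    Z=R.from_rotvec([0,0,d]).as_matrix();P2=piv+Z@(P-piv);B=Z@A
    print((A.T@(P2-P)*100).round(2),R.from_matrix(A.T@B).as_rotvec().round(3));P,A=P2,B
    if i in(0,n-1):print(P)
E
python3 plan.py
python3 - <<'E'
from h import *
look('c7.png')
E
```

```text
[ 0.544 -0.05   0.251] [-4.123 -1.113 -5.414]
[ 0.01 -0.51  0.01] [-0.02   0.     0.024]
[ 0.543 -0.045  0.251]
[ 0.01 -0.51  0.01] [-0.02   0.     0.024]
[ 0.01 -0.51  0.01] [-0.02   0.     0.024]
[ 0.01 -0.51  0.01] [-0.02   0.     0.024]
[ 0.01 -0.51  0.01] [-0.02   0.     0.024]
[ 0.01 -0.51  0.01] [-0.02   0.     0.024]
[ 0.01 -0.51  0.01] [-0.02   0.     0.024]
[ 0.01 -0.51  0.01] [-0.02   0.     0.024]
[ 0.01 -0.51  0.01] [-0.02   0.     0.024]
[ 0.01 -0.51  0.01] [-0.02   0.     0.024]
[0.543 0.001 0.251]
```

View pics/c7.png

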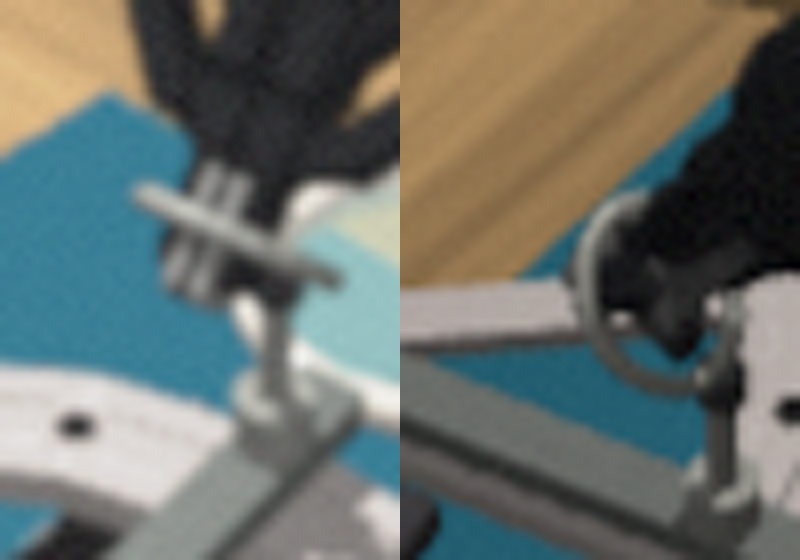

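The pin is clearly up by about 20 mm and the finger is well hooked. I'll swing left along the arc.

>>> move_arm(offset=[[0.01,-0.51,0.01],[0.01,-0.51,0.01],[0.01,-0.51,0.01],[0.01,-0.51,0.01],[0.01,-0.51,0.01]], twist=[[-0.02,0,0.024],[-0.02,0,0.024],[-0.02,0,0.024],[-0.02,0,0.024],[-0.02,0,0.024]], grip=[0,0,0,0,0])

```text
time: 11.25
ee_pos: [0.5414, -0.024, 0.251]
tcp_rot: [-179.8, -39.9, 0.7]
wrist_force: [-5.1, -1.1, -6.8]
opening: -0.0001
grasp_force: 3.8
```

>>> move_arm(offset=[[0.01,-0.51,0.01],[0.01,-0.51,0.01],[0.01,-0.51,0.01],[0.01,-0.51,0.01],[0,0,0]], twist=[[-0.02,0,0.024],[-0.02,0,0.024],[-0.02,0,0.024],[-0.02,0,0.024],[0,0,0]], grip=[0,0,0,0,0])

```text
time: 11.75
ee_pos: [0.5408, -0.0344, 0.2509]
tcp_rot: [179.6, -39.9, -3.4]
wrist_force: [-5.5, -0.7, -6.7]
opening: 0.0001
grasp_force: 3.8
```

```bash
cat > meas.py <<'E'
from h import *
np.set_printoptions(precision=4,suppress=True)
o=bot.get_obs();print(o['ee_pos'],o['tcp_rot'],o['wrist_force'],o['grasp_force'],o['time'])
from scipy.optimize import least_squares
p=viewer.camera('wrist');T=pose(p,o)
v,u=np.nonzero(p['depth']>0);f=240/np.tan(np.radians(p['vfov'])/2)
pts=cv2.undistortPoints(np.stack([u,v],1).astype(float)[:,None],np.array([[f,0,p['cx']],[0,f,p['cy']],[0,0,1]]),np.array([p['k1'],0,0,0.]))[:,0]
z=p['depth'][v,u];X=np.c_[pts*z[:,None],z]@T[:3,:3].T+T[:3,3]
m=(X[:,2]>.166)&(X[:,2]<.179)&(X[:,0]>.55)&(X[:,0]<.67);Q=X[m]
r=np.hypot(Q[:,0]-.703,Q[:,1]+.022);k=(r>.04)&(r<.14);Q=Q[k]
th=np.unwrap(np.arctan2(Q[:,1]+.022,Q[:,0]-.703)%(2*np.pi));print('bar n',len(Q),'angle deg vs pivot',np.degrees(np.median(th))-180,'z',np.median(Q[:,2]))
E
python3 meas.py
```

```text
[ 0.5408 -0.0344  0.2509] [179.6337 -39.8989  -3.3916] [-5.4908 -0.6721 -6.6538] 3.8446898048277944 11.75
bar n 4219 angle deg vs pivot 3.3474627570909377 z 0.17273019355437375
```

```bash
python3 - <<'E'
from h import *
np.set_printoptions(precision=3,suppress=True)
o=bot.get_obs();print(o['q'],o['qd'],o['ee_pos'],o['tcp_rot'],o['wrist_force'])
E
```

```text
[ -3.461 -36.597 -30.789  55.91   -0.306 179.939] [ 0.092 -0.027  0.009 -0.025  0.033  0.05 ] [ 0.541 -0.034  0.251] [179.643 -39.898  -3.381] [-4.886 -1.357 -6.384]
```

Joint 6 stopped at its 180° limit. I'll continue with pure translation and let the ring turn around the finger, with a small turn back so that q6 stays below 180°.

>>> move_arm(offset=[[0,-0.4,0],[0,-0.5,0],[0,-0.5,0],[0,0,0]], twist=[[0.03,0,-0.036],[0.03,0,-0.036],[0.003,0,-0.003],[0,0,0]], grip=[0,0,0,0])

```text
time: 12.2
ee_pos: [0.5408, -0.0198, 0.2506]
tcp_rot: [179.7, -39.8, 2.2]
wrist_force: [-7.6, 0.7, -5.5]
opening: 0.0
grasp_force: 4.9
```

```bash
python3 meas.py; python3 -c "
from h import *
print(bot.get_obs()['q'])"
```

```text
[ 0.5408 -0.0198  0.2506] [179.6978 -39.8367   2.2311] [-7.5841  0.659  -5.465 ] 4.948417852283455 12.2
bar n 4228 angle deg vs pivot -1.0655395601905298 z 0.17274140969679008
[ -4.13933901 -36.51231803 -30.71958204  56.10428618   3.77371736
 175.10091779]
```

>>> move_arm(offset=[[0,-0.5,0],[0,-0.5,0],[0.04,-0.5,0.03],[0.04,-0.4,0.03],[0,0,0]], twist=[[0,0,0],[0,0,0],[0,0,0],[0,0,0],[0,0,0]], grip=[0,0,0,0,0])

```text
time: 12.75
ee_pos: [0.5413, -0.0003, 0.2507]
tcp_rot: [179.7, -39.9, 2.3]
wrist_force: [-6.5, 0.4, -5.8]
opening: -0.0001
grasp_force: 4.3
```

```bash
python3 meas.py; python3 -c "
from h import *
print(bot.get_obs()['q'])"
```

```text
[ 0.5413 -0.0003  0.2507] [179.7084 -39.8597   2.2623] [-6.5202  0.4098 -5.8163] 4.256944278302228 12.75
bar n 4199 angle deg vs pivot -7.335556416511196 z 0.1726751514638765
[ -1.02767762 -36.62670612 -30.79709245  56.00217533   1.81657604
 177.47108215]
```

>>> move_arm(offset=[[0,-0.18,0],[0,0,0],[-0.26,0,0.31],[-0.26,0,0.31],[-0.26,0,0.31]], twist=[[0,0,0],[0,0,0],[0,0,0],[0,0,0],[0,0,0]], grip=[0,0,0,0,0])

```text
time: 13.3
ee_pos: [0.5414, 0.001, 0.2389]
tcp_rot: [179.7, -39.9, 2.2]
wrist_force: [-5.6, 0.5, -5.2]
opening: 0.0
grasp_force: 3.7
```

>>> move_arm(offset=[[-0.26,0,0.31],[-0.26,0,0.31],[-0.26,0,0.31],[0,0,0]], twist=[[0,0,0],[0,0,0],[0,0,0],[0,0,0]], grip=[0,0,0,0])

```text
time: 13.7
ee_pos: [0.5423, 0.0006, 0.2282]
tcp_rot: [179.6, -40.1, 2.3]
wrist_force: [0.1, 0.2, -0.5]
opening: 0.0001
grasp_force: 0.1
```

```bash
cat >> meas.py <<'E'
m=(abs(X[:,0]-.515)<.045)&(abs(X[:,1]-.005)<.045)&(X[:,2]>.225)&(X[:,2]<.30);Q=X[m]
t=np.radians(-8);n=np.array([-np.cos(t)*.707,-np.sin(t)*.707,.707]);ex=np.array([np.cos(t)*.707,np.sin(t)*.707,.707]);ey=np.cross(n,ex)
def res(c):
    d=Q-c;return np.hypot(d@n,np.hypot(d@ex,d@ey)-.0285)-.0035
s=least_squares(res,[.515,.004,.245],loss='soft_l1',f_scale=.001);print('ring',s.x,np.median(np.abs(s.fun)))
E
python3 meas.py;python3 -c "
from h import *
look('c8.png')"
```

```text
[0.5423 0.0006 0.2282] [179.6432 -40.0862   2.251 ] [ 0.1209  0.1639 -0.5127] 0.11930190143175423 13.7
bar n 5258 angle deg vs pivot -7.79534397512748 z 0.17267208378348992
ring [ 0.4955 -0.0001  0.2724] 0.011888872462351064
```

View pics/c8.png

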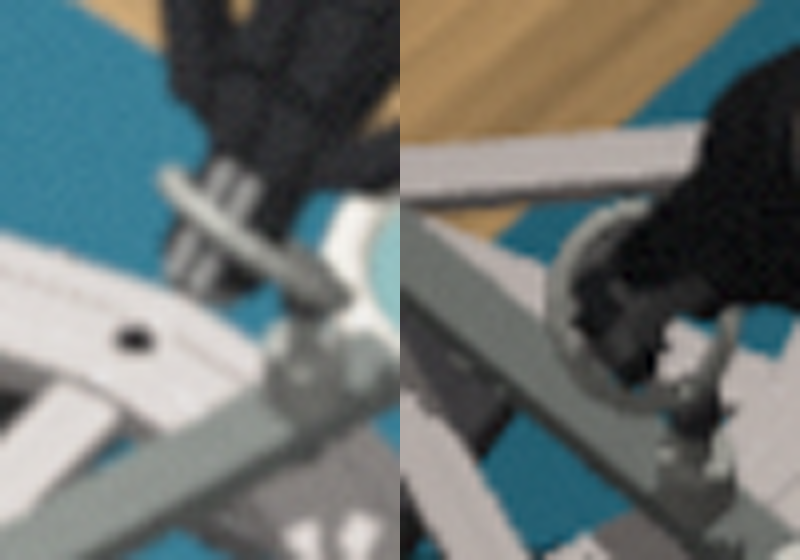

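The force fell to zero only at the original contact height, so the pin has dropped home. I'll lower to centre in the ring and back straight out.

>>> move_arm(offset=[[-0.3,-0.15,0.35],[-0.2,-0.15,0.25],[0,0,0],[0,0,-1],[0,0,-1]], twist=[[0,0,0],[0,0,0],[0,0,0],[0,0,0],[0,0,0]], grip=[0,0,0,0,0])

```text
time: 14.35
ee_pos: [0.528, 0.0031, 0.2348]
tcp_rot: [179.6, -39.9, 2.2]
wrist_force: [0.0, -0.2, -0.3]
opening: 0.0
grasp_force: 0.0
```

>>> move_arm(offset=[[0,0,-1.5],[0,0,-1.5],[0,0,-2],[0,0,-2],[0,0,0]], twist=[[0,0,0],[0,0,0],[0,0,0],[0,0,0],[0,0,0]], grip=[0,0,0,0,0])

```text
time: 14.85
ee_pos: [0.4832, 0.0016, 0.2923]
tcp_rot: [179.6, -40.2, 2.2]
wrist_force: [0.3, -0.1, -0.7]
opening: 0.0003
grasp_force: 0.0
```

```bash
python3 meas.py; python3 - <<'E'
from h import *
o=bot.get_obs();print(o['q'])
p=viewer.camera('wrist');save(p,'w9.png')
for t in ['lens','open_phone_mid','closed_phone_mid']:
  for c in ['side','wrist']:
    o=bot.get_obs();q=viewer.camera(c)
    for d in finder.pinpoint(q,t)[:1]: print(c,t,d['p'],atz(q,d['position'],.165 if t=='lens' else .009,o))
E
```

```text
[0.4832 0.0016 0.2923] [179.6169 -40.233    2.2371] [ 0.3047 -0.0742 -0.7209] 0.0 14.85
bar n 2632 angle deg vs pivot -7.811578880718287 z 0.17273259372389976
ring [0.516  0.0037 0.2428] 0.00034499082480946887
[ -0.73275233 -43.97244349 -29.8363356   64.04372678   1.53315753
 177.73407898]
side lens 0.84 [0.41168887 0.01499898 0.165     ]
side open_phone_mid 0.6 [0.41287432 0.02003579 0.009     ]
side closed_phone_mid 0.87 [ 0.44785486 -0.16130517  0.009     ]
```

View pics/w9.png

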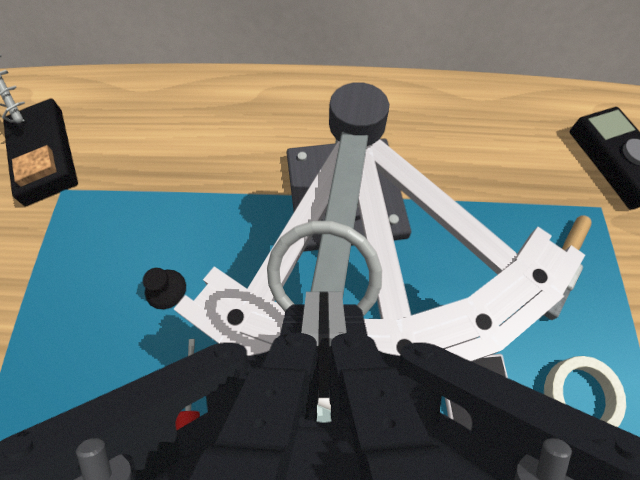

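The ring centre is back at 0.2428 m, the same as its home height at the start, so the pin is fully home. The lens at (0.412,0.015) stands over the open phone at (0.413,0.020), and the gripper is clear.

```bash
python3 -c "
from h import *
print(bot.job_done())"
```

```text
the job is handed in; nothing more can be done
None
```

The job is handed in: I hooked the ring, lifted the pin, swung the magnifier one hole to the left over the opened phone, and let the pin drop fully home, with the gripper clear of everything.

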